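# Line up and pin the castle nut of a monitor-arm pivot

### The job

Tighten the castle nut on the monitor-arm pivot (clockwise seen from above) just to the next slot that lines up with the cross hole in the spindle; do not run well past it and do not go back to the slot behind. Then gently push the locking pin through the slot and the cross hole, feeling for the hole and never forcing it, until its grip block is home against the nut, and let go. Leave the other things on the desk alone.

Things in the scene. Friction and masses are not known exactly. Their poses are not given: they have to be found in the camera images.
- stand: fixed pivot stand; origin at the centre of its underside, on the spindle axis; z up, x along the cross hole. Square plate 150 x 150 x 10 mm, column 60 mm across to z 50, washer 68 mm across z 50-56, then nut and spindle (all z above the desk). An aluminium arm link 42 mm wide, z 27-45, runs 200 mm out along +x. Its -x side is open: bring the pin from there (+x also fits).
- hole (a point): nominal centre of the 6.5 x 6.5 mm cross hole, on the spindle axis 92 mm above the desk; axes as the stand. It runs right through along x, 20 mm long, mouths 10 mm from the axis. The spindle with its hole and top truly sits up to 5 mm higher or lower than nominal, differently each time; this point does not show it: find the height by feel.
- spindle_top (a point): nominal centre of the flat spindle top, 108 mm above the desk, spindle 26 mm across. The true top is higher or lower by the same hidden amount as the hole, always 16 mm above the hole's centre.
- nut (a joint): turn of the castle nut in rad, growing clockwise seen from above (tightening). At 0 and at 1.047 (60 degrees) a pair of slots lines up with the cross hole; it starts between 0.15 and 0.80, so the next slot is at 1.047. Stiff: about 0.35 N m to turn, stays where it is left, so the pin cannot turn it.
- nut_mid (a point): on the nut's axis, 66 mm above the desk, turning with the nut. Hexagon 46 mm across flats, z 56-76 mm above the desk; its flats face 30, 90, 150... degrees from this point's x axis. Grip two flats that face away from each other from above, fingertips at least 58 mm above the desk.
- crown (a point): centre of the nut's crown top, 100 mm above the desk, turning with the nut. The crown (inner radius 14, outer 22 mm, z 76-100) has six slots 8 mm wide, open at the top and down to z 76, running radially at 0, 60, 120... degrees from this point's x axis.
- pin: loose locking pin, 56-91 g: aluminium grip block 30 (x) x 16 (y) x 30 (z) mm standing on the desk, with a steel shank 5 mm thick, 60 mm long, standing out level from its +x face 8 mm above the underside, its last 3 mm tapered to 3.8 mm. Origin at the centre of the block's underside. Starts upright, shank within 0.8 rad of straight ahead, left or right of the stand.
- pin_tip (a point): tip of the shank, 75 mm from the pin's origin along its x and 8 mm up
- pin_shoulder (a point): where the shank leaves the grip block, 15 mm from the pin's origin along its x and 8 mm up. Fully home the block's face touches the crown, so this point is 22 mm from the spindle axis.
- mug: bystander: white mug 76 mm across, 90 mm tall, origin at the centre of its underside
- wrench: bystander: open wrench 170 mm long lying on the desk
- notes: bystander: block of note paper 76 x 76 x 30 mm
Not all that is in view belongs to the job. What is shaped like the pin but blue or purple is not meant.

How it is judged:
On the way, in this order (a step that is already met when the one before it is completed fails the run):
1. the nut is turned forward until its next slot lines up with the cross hole, the pin still outside (value of joint nut between 0.967 and 1.127 rad and distance between pin_tip and hole above 0.03 m and distance between pin_shoulder and hole above 0.05 m), for 0.2 s.
2. the pin goes through slot and cross hole until its block is home against the nut (distance between pin_shoulder and hole below 0.027 m and distance between pin_tip and hole above 0.033 m and angle between the x axis of pin and the x axis of hole, either way round below 0.17 rad), for 0.1 s.
At the end, for the whole second after the job is handed in: Nut within 0.1 rad of the next slot (1.047 rad); pin through slot and cross hole, within 0.17 rad of the hole's direction, block home against the nut (shoulder under 27 mm from the hole's centre, tip 33 to 43 mm beyond it), released and at rest (all of step 2 and value of joint nut between 0.947 and 1.147 rad and distance between pin_tip and hole below 0.043 m and linear speed of pin below 0.02 m/s); the robot touches nothing.
It fails at once if the nut is overtightened, 0.2 rad past the slot (value of joint nut above 1.247 rad).
It fails at once if the nut is backed off to the slot behind (value of joint nut below 0.08 rad).
It fails at once if the pin is forced: more than 20 N between pin and stand, spindle or nut (contact force between pin and stand above 20 N).
It fails at once if the mug, wrench or notes are pushed by more than 20 mm (distance of any of mug, wrench, notes from where it was at the start of the episode above 0.02 m).
It also fails if it takes over 72 s, if anything falls off the work surface, if the arm or the gripper's body presses on something with over 40 N, if the wrist force passes 120 N, or if a joint passes its speed limit or range.

### The arm

A 7-joint arm with a two-finger parallel gripper is mounted at the origin on the work surface. World frame = base frame: x ahead of the robot, y to its left, z up, the work surface at z = 0. Lengths are in m, angles in rad, forces in N, time in s.
With the tool pointing down it reaches from about 0.35 to 0.9 m from the base axis. Payload 7.2 kg.
Tool frame: the origin (TCP) lies on the centre line of the jaws, within the pads' length; the fingertips stand 17 mm ahead of it and the grasp point (between the pads) lies 2 mm behind it; z points along the fingers, y is the line along which they close (so a half turn about z gives the same grasp; the last joint's range is limited). The gripper opens to 85 mm and grips with 20 to 120 N. Pads are 22 mm wide; open, the fingers measure 114 mm over their backs; the gripper's body (76 mm by 85 mm) begins 54 mm behind the grasp point. The pads swing forward as they close: fully open they stand 13 mm farther back than shut.
Start: joints at [1.194, 0.411, -0.013, 1.596, 0.006, 1.134, -0.082], TCP at [0.19, -0.595, 0.248] pointing down, gripper open.
Joint ranges: [-2.95, 2.95], [-0.29, 1.99], [-1.47, 1.44], [0.14, 2.54], [-1.03, 4.17], [0.13, 1.85], [-2.86, 2.86]. Speed limits (rad/s): [2.39, 2.39, 3.01, 3.01, 3.14, 3.14, 3.14].

### API

Orientations are given as a rotation vector (axis times angle).
In Python, from cell import env gives the robot as it stands.
- The arm moves only by the shell command python3 -m creep 'ROWS' [FORCE]. ROWS is a JSON object whose key "offsets" holds a list of rows, 1 to 12 of them, each of 5 numbers: dx, dy, dz in m, then a turn about the tool's z in rad, then the finger opening in m; each row shifts and turns the commanded pose from where the row before left it, along the tool's axes as they then stand; what a row does not reach is not made up. A row lasts 1/12 s, in which the tool goes at most 0.0417 m and 0.125 rad, less where a joint would pass 70% of its speed; a pose out of reach is approached as far as the arm can. The fingers move at their own pace and stop on an object; FORCE is the grip in N (left out, the last holds). Time passes only in rows, so rows that do not move let the fingers close. It prints the time, the measured TCP pose, the force, the opening and the grip force at its end. Input that does not fit is refused with a message, and nothing moves.
- env.get_obs(): the state, without advancing time (a new reading comes with each control period).
- env.read_camera(name): name is "side" or "top"; returns the picture (400x640x3 uint8, blue, green, red); there is no depth.
- env.camera_model(name): a dict with "fov_y" (degrees; the focal length in pixels is half the picture's height over the tangent of half this angle, whatever the lens; pixels are square), "cx", "cy" (the principal point, pixels), "dist_coeffs" ([k1, k2, p1, p2, k3] as OpenCV has them; the pictures are not rectified), "world_to_cam" (4x4, takes a point from world to camera coordinates). Camera axes: x right, y down, z forward; pixel columns grow to the right and rows downward; lengths in m; the calibration is good to about 2 mm. A picture is of the moment at which its call begins. camera_model takes no time and is no camera call.
- env.sign_off(): hands the job in; it is judged then, once.
The state is a dict: "t": time; "joint_positions": joint angles; "joint_velocities": joint speeds; "tau": joint torques, N m; "position": TCP position; "orientation": TCP orientation; "contact_force": force on the tool from outside, world axes, zero at the start; "ft_torque": the same for the moment, N m; "finger_gap": finger opening in m; "finger_force": force on a finger pad.
Only numpy, scipy, OpenCV 4.12 (cv2) and the standard library are available. Lean on these libraries where they do the work, as an engineer would, in place of code of your own. Each camera call takes 0.05 s, during which the arm holds its last target. There are 200 camera calls.

## Working session

There is one attempt and no reset: what is moved stays moved. The work goes in short steps, Python scripts to look and compute and a shell command to move; the robot and the scene stay as the last step left them, time stands still between calls to the robot, and variables do not carry over. Pictures are saved under pics/ and viewed, at most 10 in all, crops included, and the job is handed in when it is done.

```bash
ls; mkdir -p pics; python3 - <<'E'
from cell import env
import cv2,numpy as np
for n in("top","side"):
    cv2.imwrite(f"pics/{n}0.png",env.read_camera(n)); m=env.camera_model(n)
    print(n,m["fov_y"],m["cx"],m["cy"],m["dist_coeffs"]);print(np.round(m["world_to_cam"],3).tolist())
o=env.get_obs();print(o["t"],o["position"],o["orientation"],o["finger_gap"])
E
```

```text
pics
top 49.10966144962449 322.4387455229271 193.3538260793349 [-0.06502256  0.          0.          0.          0.        ]
[[0.026, -1.0, 0.014, -0.02], [-0.998, -0.026, -0.056, 0.552], [0.057, -0.013, -0.998, 1.184], [0.0, 0.0, 0.0, 1.0]]
side 46.903916213429056 314.7288623543365 201.22215017063994 [-0.0822823  0.         0.         0.         0.       ]
[[0.959, -0.283, -0.022, -0.53], [-0.198, -0.61, -0.767, 0.175], [0.203, 0.74, -0.641, 1.003], [0.0, 0.0, 0.0, 1.0]]
0.1 [ 0.18979198 -0.5950435   0.2475205 ] [-3.10279196e+00 -4.82912755e-01  4.83352631e-04] 0.08529634849186776
```

View pics/top0.png

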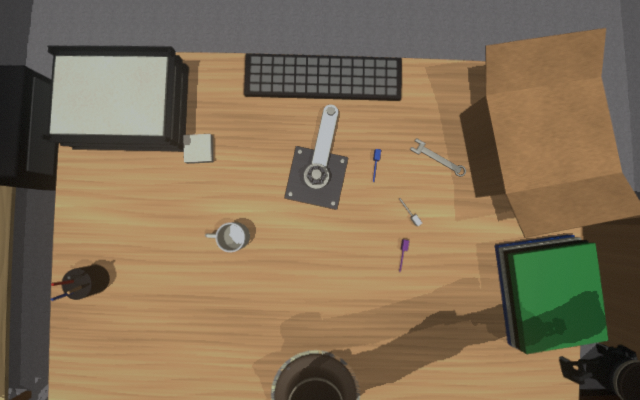

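View pics/side0.png

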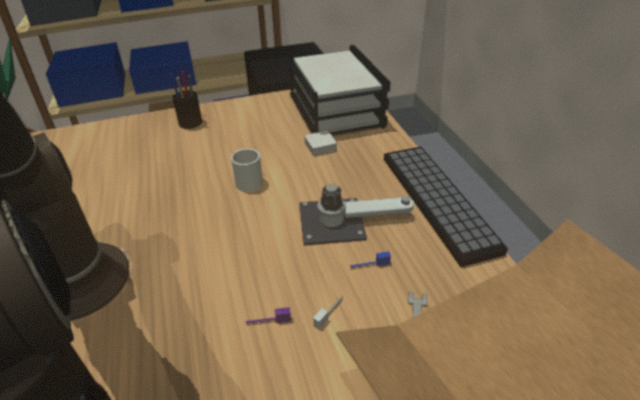

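Both views show three pin-like things. In the top view they are blue at (377,155), purple at (405,245), and bare metal at (417,220) with its shank tip at about (401,199). In the side view they are at (383,259), (283,314) and (321,319). The description (aluminium block, steel shank) picks the metal one, and I'll check it in a close crop. The stand is at about (316,176) in the top view.

```bash
python3 - <<'E'
import cv2,numpy as np
t=cv2.imread("pics/top0.png");s=cv2.imread("pics/side0.png")
z=lambda im,x,y,w,h,k:cv2.resize(im[y:y+h,x:x+w],None,fx=k,fy=k,interpolation=cv2.INTER_CUBIC)
a=z(t,280,140,80,80,5);b=z(t,385,185,50,50,8)
c=z(s,290,175,80,80,5)[:200]; 
c=cv2.resize(s[178:248,295:375],(400,200*1) ) if 0 else z(s,295,175,80,40,5); d=z(s,300,290,50,40,5)
d=cv2.copyMakeBorder(d,0,0,0,150,cv2.BORDER_CONSTANT)
cv2.imwrite("pics/c1.png",np.vstack([np.hstack([a,b]),np.hstack([c,d])[:200]]))
E
```

```text
(no output)
```

View pics/c1.png

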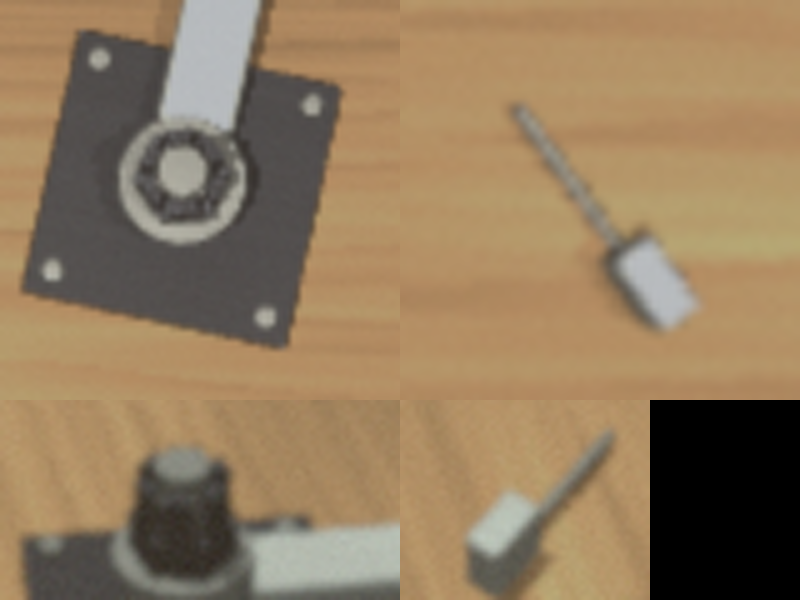

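The crop confirms the target: an aluminium block with a steel shank at top-view pixel (417,220). Next I'll measure the stand, pin and nut angle.

```bash
cat >h.py <<'E'
import cv2,numpy as np
from scipy.optimize import least_squares
from scipy.spatial.transform import Rotation as R
from cell import env
def cam(n):
    m=env.camera_model(n);f=200/np.tan(np.radians(m["fov_y"]/2))
    return np.array([[f,0,m["cx"]],[0,f,m["cy"]],[0,0,1]]),np.array(m["dist_coeffs"]),np.array(m["world_to_cam"])
def proj(n,P):
    K,d,T=cam(n);return cv2.projectPoints(np.array(P,float).reshape(-1,3),cv2.Rodrigues(T[:3,:3])[0],T[:3,3],K,d)[0].reshape(-1,2)
def unproj(n,uv,z):
    K,d,T=cam(n);p=cv2.undistortPoints(np.array(uv,float).reshape(-1,1,2),K,d).reshape(-1,2)
    r=np.c_[p,np.ones(len(p))]@T[:3,:3];c=-T[:3,:3].T@T[:3,3]
    return c+r*((z-c[2])/r[:,2])[:,None]
def crop(c,x,y,k): return (np.array(c,float)+.5)/k-.5+[x,y]
def st(target=None,yaw=None):
    o=env.get_obs();M=R.from_rotvec(o["orientation"]).as_matrix();p=np.array(o["position"])
    y=np.arctan2(M[1,0],M[0,0])
    print("t",round(o["t"],2),"p",p.round(4),"yawx",round(y,4),"tilt",M[:,2].round(4),"q7",round(o["joint_positions"][6],3),"F",np.round(o["contact_force"],1),"T",np.round(o["ft_torque"],2),"gap",round(o["finger_gap"],4),"ff",np.round(o["finger_force"],1))
    if target is not None: print("tool delta",(M.T@(np.array(target)-p)).round(4))
    if yaw is not None:
        d=-(yaw-y);print("turn",round((d+np.pi)%(2*np.pi)-np.pi,4))
E
python3 - <<'E'
from h import *
# stand: plate corners z=.01, order TL TR BR BL -> stand (+x,+y),(+x,-y),(-x,-y),(-x,+y)
uv=crop([[80,30],[342,88],[288,347],[22,292]],280,140,5)
C=unproj("top",uv,.01); print(C.round(4).tolist(),np.linalg.norm(np.diff(C,axis=0),axis=1).round(4))
c=C.mean(0); dx=C[0]+C[1]-C[2]-C[3]; yaw=np.arctan2(dx[1],dx[0]); dy=C[0]+C[3]-C[1]-C[2]; print("stand",c.round(4),yaw,np.arctan2(-dy[0],dy[1]))
S=np.array([c[0],c[1],0]);
pb=crop([[517-400,105],[613-400,240]],385,185,8);P=unproj("top",pb,.008)
bt=unproj("top",crop([[651-400,282]],385,185,8),.03)
d=P[0]-P[1];print("tip,shoulder",P.round(4).tolist(),np.hypot(*d[:2]),"yaw",np.arctan2(d[1],d[0]),"blocktop",bt.round(4).tolist())
for n,z in(("spindle crop top",.108),): print(n,unproj("top",crop([[183,171]],280,140,5),z).round(4))
# rectified views, stand frame, x up, y left, 0.15mm/px
im=cv2.imread("pics/top0.png");ims=cv2.imread("pics/side0.png");N=400;g=(np.arange(N)-N/2)*.00017
Y,X=np.meshgrid(-g,-g);ca,sa=np.cos(yaw),np.sin(yaw);out=[]
for z in(.1,.076):
    W=np.stack([S[0]+ca*X-sa*Y,S[1]+sa*X+ca*Y,np.full_like(X,z)],-1)
    q=proj("top",W).reshape(N,N,2).astype(np.float32)
    r=cv2.remap(im,q[...,0],q[...,1],cv2.INTER_CUBIC);out.append(cv2.convertScaleAbs(r,alpha=1.6))
    a=np.arange(0,2*np.pi,.01);g8=cv2.cvtColor(r,6).astype(np.float32)
    for rr in(.016,.018,.020,.022,.024,.026):
        v=cv2.remap(g8,(N/2-rr*np.sin(a)/.00017).astype(np.float32),(N/2-rr*np.cos(a)/.00017).astype(np.float32),1).ravel()
        F=(v*np.exp(-6j*a)).mean();print(z,rr,"6th amp",abs(F).round(2),"peak ang",(np.angle(F)/6*-1).round(3),"-> theta",(np.angle(F)/6)%1.0472)
cv2.imwrite("pics/rect.png",np.hstack(out))
E
```

```text
[[0.6837, 0.0721, 0.01], [0.6553, -0.0739, 0.01], [0.5111, -0.0473, 0.01], [0.5376, 0.0998, 0.01]] [0.1488 0.1466 0.1494]
stand [0.5969 0.0127 0.01  ] -0.18453161521572903 -0.18491714057593506
tip,shoulder [[0.5468, -0.2185, 0.008], [0.5009, -0.2527, 0.008]] 0.05721769655385268 yaw 0.640467304109397 blocktop [[0.4867, -0.2611, 0.03]]
spindle crop top [[0.5968 0.0127 0.108 ]]
0.1 0.016 6th amp 2.85 peak ang 0.189 -> theta 0.8582861484727605
0.1 0.018 6th amp 3.96 peak ang 0.263 -> theta 0.7837275977639713
0.1 0.02 6th amp 1.85 peak ang 0.18 -> theta 0.8673930247666843
0.1 0.022 6th amp 0.54 peak ang 0.093 -> theta 0.9544972485531562
0.1 0.024 6th amp 1.57 peak ang 0.314 -> theta 0.7331499044759857
0.1 0.026 6th amp 2.86 peak ang 0.248 -> theta 0.7991527982216432
0.076 0.016 6th amp 1.66 peak ang -0.094 -> theta 0.0939526791794514
0.076 0.018 6th amp 1.01 peak ang 0.085 -> theta 0.9626340238229302
0.076 0.02 6th amp 0.82 peak ang -0.204 -> theta 0.20377078425054942
0.076 0.022 6th amp 0.48 peak ang 0.37 -> theta 0.6771780023447118
0.076 0.024 6th amp 4.92 peak ang 0.273 -> theta 0.7737818182193896
0.076 0.026 6th amp 6.03 peak ang 0.266 -> theta 0.7809664230343325
```

View pics/rect.png

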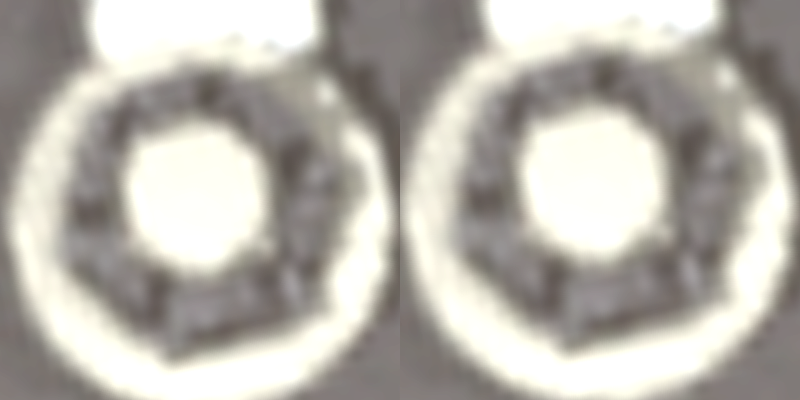

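The top view rectified to the stand frame (pics/rect.png) shows the dark nut on the bright washer, centred at about (197,195) in the left panel. The flats and slots give nut ≈ 0.26 rad, so it needs about 0.79 rad. I'll start with jaw yaw about 0.60, so the turn ends with the jaws closing along the stand's y axis.

```bash
python3 -m creep '{"offsets":[[0, 0, 0, -0.1, 0.085], [0, 0, 0, -0.1, 0.085], [0, 0, 0, -0.093, 0.085], [0, 0, 0, 0, 0.085]]}' 30; python3 -c "
from h import *
st([.5969,.0127,.2],.602)"
```

```text
t: 0.43
position: [0.1898, -0.5952, 0.2478]
orientation: [-2.998, -0.937, -0.0]
contact_force: [-0.6, -0.0, 0.4]
finger_gap: 0.0856
finger_force: 0.0
t 0.43 p [ 0.1898 -0.5952  0.2478] yawx 0.6059 tilt [-3.e-04  1.e-03 -1.e+00] q7 0.192 F [-0.6 -0.   0.4] T [-0.06 -0.   -0.  ] gap 0.0856 ff 0.0
tool delta [ 0.6808 -0.2678  0.0483]
turn 0.0039
```

```bash
python3 -m creep '{"offsets":[[0.034, -0.0134, 0, 0, 0.085], [0.034, -0.0134, 0, 0, 0.085], [0.034, -0.0134, 0, 0, 0.085], [0.034, -0.0134, 0, 0, 0.085], [0.034, -0.0134, 0, 0, 0.085], [0.034, -0.0134, 0, 0, 0.085], [0.034, -0.0134, 0, 0, 0.085], [0.034, -0.0134, 0, 0, 0.085], [0.034, -0.0134, 0, 0, 0.085], [0.034, -0.0134, 0, 0, 0.085]]}' >/dev/null; python3 -m creep '{"offsets":[[0.034, -0.0134, 0, 0, 0.085], [0.034, -0.0134, 0, 0, 0.085], [0.034, -0.0134, 0, 0, 0.085], [0.034, -0.0134, 0, 0, 0.085], [0.034, -0.0134, 0, 0, 0.085], [0.034, -0.0134, 0, 0, 0.085], [0.034, -0.0134, 0, 0, 0.085], [0.034, -0.0134, 0, 0, 0.085], [0.034, -0.0134, 0, 0, 0.085], [0.034, -0.0134, 0, 0, 0.085], [0, 0, 0, 0, 0.085]]}'>/dev/null; python3 -c "
from h import *
st([.5969,.0127,.2],.602)"
```

```text
t 2.18 p [0.6009 0.0188 0.2479] yawx 0.6068 tilt [ 0.0011  0.005  -1.    ] q7 -1.231 F [-1.   1.   0.7] T [ 0.06  0.03 -0.01] gap 0.0851 ff 0.0
tool delta [-0.007   0.0029  0.0479]
turn 0.0048
```

```bash
python3 -m creep '{"offsets":[[-0.007, 0.003, 0.03, 0.005, 0.0], [0, 0, 0.03, 0, 0.0], [0, 0, 0.03, 0, 0.0], [0, 0, 0.023, 0, 0.0], [0, 0, 0, 0, 0.0], [0, 0, 0, 0, 0.0]]}'>/dev/null; python3 -c "
from h import *
st([.5969,.0127,.13],.602)"; python3 -m creep '{"offsets":[[0, 0, 0.001, 0, 0.0], [0, 0, 0.001, 0, 0.0], [0, 0, 0.001, 0, 0.0], [0, 0, 0.001, 0, 0.0]]}'; python3 -m creep '{"offsets":[[0, 0, 0.001, 0, 0.0], [0, 0, 0.001, 0, 0.0], [0, 0, 0, 0, 0.0]]}'
```

```text
t 2.68 p [0.5938 0.0038 0.1344] yawx 0.595 tilt [-0.0029  0.     -1.    ] q7 -1.274 F [0.9 0.7 1. ] T [-0.01 -0.03 -0.02] gap 0.0121 ff 0.0
tool delta [ 0.0075 -0.0056  0.0044]
turn -0.007
t: 3.02
position: [0.5953, 0.004, 0.1325]
orientation: [3.002, 0.923, 0.003]
contact_force: [0.4, 0.0, -0.4]
finger_gap: -0.0
finger_force: 0.0
t: 3.27
position: [0.5946, 0.004, 0.1293]
orientation: [3.003, 0.923, -0.0]
contact_force: [-1.2, -0.6, 0.1]
finger_gap: -0.0001
finger_force: 0.0
```

```bash
python3 -m creep '{"offsets":[[0.0068, -0.0059, 0, 0, 0.0], [0, 0, 0.001, 0, 0.0], [0, 0, 0, 0, 0.0], [0, 0, 0, 0, 0.0]]}' >/dev/null; python3 -c "
from h import *
st([.5969,.0127,.13],.602)"; python3 -m creep '{"offsets":[[0, 0, 0.001, 0, 0], [0, 0, 0, 0, 0], [0, 0, 0, 0, 0]]}'|grep -E "pos|cont"; python3 -m creep '{"offsets":[[0, 0, 0.001, 0, 0], [0, 0, 0, 0, 0], [0, 0, 0, 0, 0]]}'|grep -E "pos|cont"
```

```text
t 3.6 p [0.597  0.0131 0.1282] yawx 0.5975 tilt [-2.e-04  0.e+00 -1.e+00] q7 -1.291 F [-0.4 -0.1 -0.9] T [-0.05  0.    0.04] gap 0.0 ff 0.0
tool delta [-0.0003  0.0003 -0.0018]
turn -0.0045
position: [0.5969, 0.0125, 0.1272]
contact_force: [-0.0, 0.5, 0.1]
position: [0.5969, 0.0126, 0.1262]
contact_force: [-0.0, -0.2, -0.6]
```

```bash
for i in 1; do python3 -m creep '{"offsets":[[0, 0, 0.001, 0, 0], [0, 0, 0.001, 0, 0], [0, 0, 0, 0, 0], [0, 0, 0, 0, 0]]}'|grep -E "pos|cont"; done; python3 -m creep '{"offsets":[[0, 0, 0.001, 0, 0], [0, 0, 0, 0, 0], [0, 0, 0, 0, 0]]}'|grep -E "pos|cont"; python3 -m creep '{"offsets":[[0, 0, 0.0005, 0, 0], [0, 0, 0, 0, 0], [0, 0, 0, 0, 0]]}'|grep -E "pos|cont"
```

```text
position: [0.5971, 0.0127, 0.1247]
contact_force: [-1.6, 0.8, 5.0]
position: [0.5971, 0.0127, 0.1247]
contact_force: [-5.0, -0.5, 13.1]
position: [0.5972, 0.0127, 0.1247]
contact_force: [-6.2, -0.7, 16.4]
```

Contact comes at TCP z 0.1247, so the spindle top is at about 0.1077 and the hole at about 0.0917. Next I'll go up, open, and come down over the nut.

```bash
python3 -m creep '{"offsets":[[0, 0, -0.02, 0, 0], [0, 0, -0.01, 0, 0.085], [0, 0, 0, 0, 0.085], [0, 0, 0, 0, 0.085], [0, 0, 0, 0, 0.085], [0, 0, 0.02, 0, 0.085], [0, 0, 0.02, 0, 0.085], [0, 0, 0.015, 0, 0.085], [0, 0, 0.013, 0, 0.085], [0, 0, 0.01, 0, 0.085], [0, 0, 0, 0, 0.085], [0, 0, 0, 0, 0.085]]}' >/dev/null; python3 -c "
from h import *
st([.5969,.0127,.0755],.602)"
```

```text
t 5.93 p [0.5967 0.0128 0.0742] yawx 0.597 tilt [-1.2e-03  1.0e-04 -1.0e+00] q7 -1.322 F [ 0.8 -0.7  0.3] T [ 0.02 -0.01 -0.01] gap 0.0851 ff 0.0
tool delta [ 0.0001  0.0002 -0.0013]
turn -0.005
```

```bash
python3 -m creep '{"offsets":[[0, 0, -0.0015, 0, 0.06], [0, 0, 0, 0, 0.05], [0, 0, 0, 0, 0.04], [0, 0, 0, 0, 0.03], [0, 0, 0, 0, 0.03], [0, 0, 0, 0, 0.03], [0, 0, 0, 0, 0.03], [0, 0, 0, 0, 0.03]]}' 60; python3 -c "
from h import *
st([.5969,.0127,.0755],.602)"
```

```text
t: 6.6
position: [0.5977, 0.0125, 0.0776]
orientation: [3.002, 0.924, 0.003]
contact_force: [-1.2, -1.4, 5.4]
finger_gap: 0.0438
finger_force: 60.8
t 6.6 p [0.5977 0.0125 0.0776] yawx 0.597 tilt [ 2.1e-03 -6.0e-04 -1.0e+00] q7 -1.321 F [-1.2 -1.4  5.4] T [-0.2   0.25  0.2 ] gap 0.0438 ff 60.8
tool delta [-0.0006 -0.0007  0.0021]
turn -0.005
```

```bash
python3 - <<'E'
from h import *
s=env.read_camera("side");t=env.read_camera("top")
z=lambda im,x,y,w,h,k:cv2.resize(im[y:y+h,x:x+w],None,fx=k,fy=k,interpolation=cv2.INTER_CUBIC)
cv2.imwrite("pics/g1.png",cv2.convertScaleAbs(z(s,285,150,100,100,6),alpha=1.6))
print(proj("side",[[.5969,.0127,.056],[.5969,.0127,.076],[.5969,.0127,.1]]).round(1))
E
```

```text
[[330.3 203.7]
 [330.3 197.2]
 [330.3 189.2]]
```

View pics/g1.png

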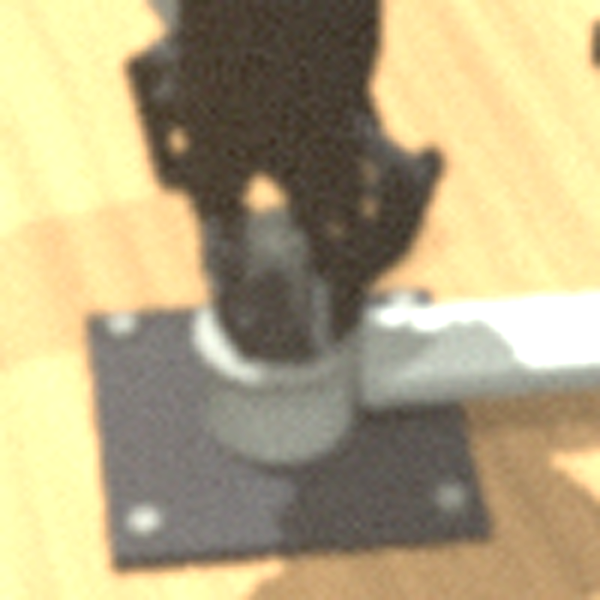

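The side crop shows both fingertips at hexagon height on the nut, just above the washer at about (280,355). The grip is good, so I'll turn it clockwise.

```bash
python3 -m creep '{"offsets":[[0, 0, 0, 0.07, 0.03], [0, 0, 0, 0.07, 0.03], [0, 0, 0, 0.07, 0.03], [0, 0, 0, 0.07, 0.03], [0, 0, 0, 0.07, 0.03], [0, 0, 0, 0.07, 0.03], [0, 0, 0, 0.07, 0.03], [0, 0, 0, 0.07, 0.03], [0, 0, 0, 0.07, 0.03], [0, 0, 0, 0.07, 0.03], [0, 0, 0, 0, 0.03], [0, 0, 0, 0, 0.03]]}' >/dev/null; python3 -c "
from h import *
st([.5969,.0127,.0755],-.1846)"
```

```text
t 7.7 p [0.5979 0.0119 0.0777] yawx -0.104 tilt [ 2.3e-03 -9.0e-04 -1.0e+00] q7 -1.909 F [-0.4 -2.1  6.1] T [-0.6   0.16 -0.32] gap 0.044 ff 60.3
tool delta [-0.0011 -0.0007  0.0022]
turn 0.0806
```

```bash
python3 -m creep '{"offsets":[[0, 0, 0, 0.04, 0.03], [0, 0, 0, 0.04, 0.03], [0, 0, 0, 0, 0.03], [0, 0, 0, 0, 0.03], [0, 0, 0, 0, 0.03]]}' >/dev/null; python3 -c "
from h import *
st([.5969,.0127,.0755],-.1846)"; python3 -m creep '{"offsets":[[0, 0, 0, 0, 0.06], [0, 0, 0, 0, 0.085], [0, 0, 0, 0, 0.085], [0, 0, 0, 0, 0.085], [0, 0, 0, 0, 0.085], [0, 0, 0, 0, 0.085]]}' >/dev/null;python3 -c "
from h import *
st([.5969,.0127,.0755],-.1846)"; python3 -m creep '{"offsets":[[0, 0, 0, 0, 0.06], [0, 0, 0, 0, 0.03], [0, 0, 0, 0, 0.03], [0, 0, 0, 0, 0.03], [0, 0, 0, 0, 0.03], [0, 0, 0, 0, 0.03], [0, 0, 0, 0, 0.03]]}' 20 >/dev/null;python3 -c "
from h import *
st([.5969,.0127,.0755],-.1846)"
```

```text
t 8.12 p [0.5979 0.0119 0.0777] yawx -0.1837 tilt [ 2.3e-03 -7.0e-04 -1.0e+00] q7 -1.975 F [-0.7 -1.2  6.2] T [-0.62  0.2  -0.33] gap 0.0441 ff 60.3
tool delta [-0.0011 -0.0006  0.0022]
turn 0.0009
t 8.62 p [0.597  0.0128 0.0762] yawx -0.183 tilt [-1.e-04  0.e+00 -1.e+00] q7 -1.976 F [ 0.6 -0.2  1.8] T [-0.03 -0.05 -0.02] gap 0.0851 ff 0.0
tool delta [-0.0001  0.0001  0.0007]
turn 0.0016
t 9.2 p [0.5969 0.0121 0.0765] yawx -0.1832 tilt [-2.e-04 -8.e-04 -1.e+00] q7 -1.975 F [-2.2 -2.6  4.2] T [-0.78  0.45  0.35] gap 0.045 ff 21.0
tool delta [-0.0001 -0.0006  0.001 ]
turn 0.0014
```

```bash
python3 -m creep '{"offsets":[[0, 0, 0, 0, 0.06], [0, 0, 0, 0, 0.085], [0, 0, 0, 0, 0.085], [0, 0, 0, 0, 0.085], [0, 0, -0.03, 0, 0.085], [0, 0, -0.04, 0, 0.085], [0, 0, -0.04, 0, 0.085], [-0.04, 0, -0.01, 0, 0.085], [-0.04, 0, 0, 0, 0.085], [-0.04, 0, 0, 0, 0.05], [-0.04, 0, 0, 0, 0.05]]}' >/dev/null
cat >na.py <<'E'
from h import *
st([.488,-.2612,.09],.63)
im=env.read_camera("top");cv2.imwrite("pics/top2.png",im)
S=np.array([.5968,.0122]);yaw=-.1846
g8=cv2.cvtColor(im,6).astype(np.float32);a=np.arange(0,2*np.pi,.01)+yaw
for z,rr,o in((.1,.018,0),(.1,.018,1),(.076,.024,0),(.076,.026,0)):
    for src in("pics/top0.png","pics/top2.png"):
        g8=cv2.cvtColor(cv2.imread(src),6).astype(np.float32)
        q=proj("top",np.c_[S[0]+rr*np.cos(a),S[1]+rr*np.sin(a),0*a+z]).astype(np.float32)
        v=cv2.remap(g8,q[:,:1].copy(),q[:,1:].copy(),1).ravel()
        F=(v*np.exp(-6j*(a-yaw))).mean();pk=-np.angle(F)/6
        print(z,rr,src,abs(F).round(1),"theta",((.5236-pk)%1.0472).round(3))
E
python3 na.py
```

```text
t 10.12 p [0.438  0.0423 0.1964] yawx -0.1833 tilt [ 1.e-03  2.e-04 -1.e+00] q7 -2.016 F [ 0.8 -1.5  0. ] T [ 0.   -0.02  0.  ] gap 0.0633 ff 0.0
tool delta [0.1043 0.2893 0.1064]
turn -0.8133
0.1 0.018 pics/top0.png 2.5 theta 0.275
0.1 0.018 pics/top2.png 1.9 theta 1.015
0.1 0.018 pics/top0.png 2.5 theta 0.275
0.1 0.018 pics/top2.png 1.9 theta 1.015
0.076 0.024 pics/top0.png 4.0 theta 0.262
0.076 0.024 pics/top2.png 4.5 theta 0.999
0.076 0.026 pics/top0.png 5.4 theta 0.266
0.076 0.026 pics/top2.png 4.2 theta 0.019
```

The nut reads about 1.03 from three estimates (1.015, 0.999, 1.066), so it is aligned. On to the pin.

```bash
python3 -m creep '{"offsets":[[0, 0, 0, -0.116, 0.05], [0, 0, 0, -0.116, 0.05], [0, 0, 0, -0.116, 0.05], [0, 0, 0, -0.116, 0.05], [0, 0, 0, -0.116, 0.05], [0, 0, 0, -0.116, 0.05], [0, 0, 0, -0.117, 0.05], [0, 0, 0, 0, 0.05], [0, 0, 0, 0, 0.05]]}' >/dev/null; python3 -c "
from h import *
st([.488,-.2612,.09],.63)"
```

```text
t 10.92 p [0.4398 0.0419 0.1963] yawx 0.626 tilt [ 1.e-04  3.e-04 -1.e+00] q7 -1.23 F [ 0.3 -0.3 -0. ] T [-0.02  0.    0.  ] gap 0.05 ff 0.0
tool delta [-0.1386  0.2739  0.1062]
turn -0.004
```

```bash
python3 -m creep '{"offsets":[[-0.0154, 0.0304, 0, 0, 0.05], [-0.0154, 0.0304, 0, 0, 0.05], [-0.0154, 0.0304, 0, 0, 0.05], [-0.0154, 0.0304, 0.01, 0, 0.05], [-0.0154, 0.0304, 0.02, 0, 0.05], [-0.0154, 0.0304, 0.02, 0, 0.05], [-0.0154, 0.0304, 0.02, 0, 0.05], [-0.0154, 0.0304, 0.02, 0, 0.05], [-0.0154, 0.0304, 0.016, 0, 0.05], [0, 0, 0, 0, 0.05], [0, 0, 0, 0, 0.05], [0, 0, 0, 0, 0.05]]}' >/dev/null; python3 - <<'E'
from h import *
st([.488,-.2612,.022],.63)
s=env.read_camera("side")
u=proj("side",[[.488,-.2612,.015]])[0].round().astype(int);print(u)
x,y=u-[50,50];cv2.imwrite("pics/p1.png",cv2.convertScaleAbs(cv2.resize(s[max(y,0):y+100,x:x+100],None,fx=6,fy=6,interpolation=2),alpha=1.4))
E
```

```text
t 11.92 p [ 0.4889 -0.2602  0.0901] yawx 0.6274 tilt [-4.e-04  8.e-04 -1.e+00] q7 -0.641 F [0.5 0.4 0.5] T [-0.   -0.03  0.03] gap 0.0498 ff 0.0
tool delta [-0.0013  0.0004  0.0681]
turn -0.0026
[320 316]
```

View pics/p1.png

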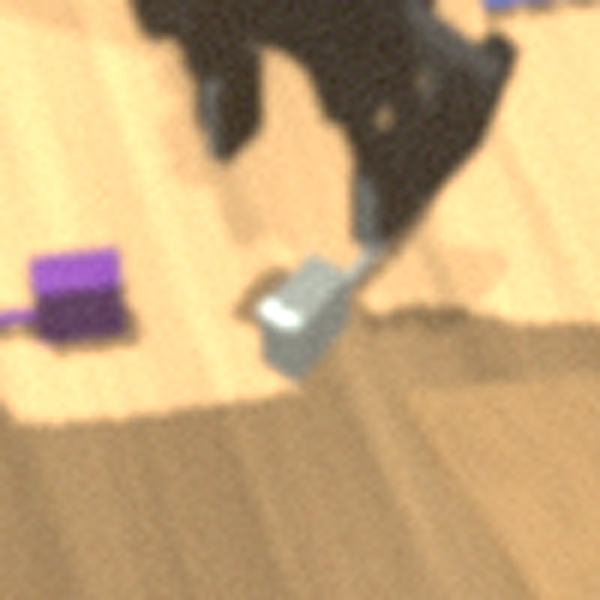

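The side crop shows the jaws open above the metal block at (300,315), straddling its 16 mm width, with the purple one clear at (78,295). I'll go down and close.

```bash
python3 -m creep '{"offsets":[[-0.0013, 0, 0.02, 0, 0.05], [0, 0, 0.02, 0, 0.05], [0, 0, 0.015, 0, 0.05], [0, 0, 0.011, 0, 0.05], [0, 0, 0, 0, 0.04], [0, 0, 0, 0, 0.03], [0, 0, 0, 0, 0.01], [0, 0, 0, 0, 0.0], [0, 0, 0, 0, 0.0], [0, 0, 0, 0, 0.0], [0, 0, 0, 0, 0.0]]}' 40 >/dev/null; python3 -c "
from h import *
st([.488,-.2612,.022],.63)"
```

```text
t 12.88 p [ 0.4887 -0.2617  0.0255] yawx 0.6299 tilt [ 2.1e-03 -6.0e-04 -1.0e+00] q7 -0.659 F [-0.8  2.2  7.3] T [0.38 0.1  0.  ] gap 0.0151 ff 41.4
tool delta [-0.0003 -0.0008  0.0035]
turn -0.0001
```

```bash
python3 -m creep '{"offsets":[[0, 0, -0.02, 0, 0], [0, 0, -0.03, 0, 0], [0, 0, -0.034, 0, 0], [0, 0, 0, 0, 0], [0, 0, 0, 0.1, 0], [0, 0, 0, 0.11, 0], [0, 0, 0, 0.11, 0], [0, 0, 0, 0.11, 0], [0, 0, 0, 0.11, 0], [0, 0, 0, 0.11, 0], [0, 0, 0, 0.1, 0], [0, 0, 0, 0.065, 0]]}' >/dev/null;python3 -m creep '{"offsets":[[0, 0, 0, 0, 0], [0, 0, 0, 0, 0]]}' >/dev/null; python3 -c "
from h import *
st([.4867,.0328,.1092],-.1846)"
```

```text
t 14.05 p [ 0.4878 -0.2616  0.1084] yawx -0.1828 tilt [ 2.e-04 -4.e-04 -1.e+00] q7 -1.331 F [ 0.2  0.1 -0.9] T [-0.04  0.01 -0.04] gap 0.0151 ff 40.4
tool delta [-0.0546 -0.2893 -0.0009]
turn 0.0018
```

```bash
python3 -m creep '{"offsets":[[-0.0055, -0.029, 0, 0, 0], [-0.0055, -0.029, 0, 0, 0], [-0.0055, -0.029, 0, 0, 0], [-0.0055, -0.029, 0, 0, 0], [-0.0055, -0.029, 0, 0, 0], [-0.0055, -0.029, 0, 0, 0], [-0.0055, -0.029, 0, 0, 0], [-0.0055, -0.029, 0, 0, 0], [-0.0055, -0.029, 0, 0, 0], [-0.0055, -0.029, 0, 0, 0]]}' >/dev/null;python3 -m creep '{"offsets":[[0, 0, 0, 0, 0], [0, 0, 0, 0, 0], [0, 0, 0, 0, 0]]}' >/dev/null; cat >>h.py <<'E'
def ins():
    o=env.get_obs();p=np.array(o["position"]);u=np.array([.9830,-.1835]);v=np.array([.1835,.9830])
    A=np.array([.5969*.9830-.0127*.1835,.1211])
    print("along",round(p[:2]@u-A[0],4),"lat",round(p[:2]@v-A[1],4),"F al/lat",round(o["contact_force"][:2]@u,1),round(o["contact_force"][:2]@v,1))
E
python3 - <<'E'
from h import *
st([.4867,.0328,.1092],-.1846);ins()
s=env.read_camera("side");t=env.read_camera("top")
a=cv2.resize(t[140:240,270:370],(400,400),interpolation=2);b=cv2.resize(s[150:250,270:370],(400,400),interpolation=2)
cv2.imwrite("pics/i1.png",cv2.convertScaleAbs(np.hstack([a,b]),alpha=1.4))
E
```

```text
t 15.13 p [0.4871 0.033  0.1083] yawx -0.1836 tilt [ 1.e-04 -4.e-04 -1.e+00] q7 -1.943 F [ 0.6  0.2 -1.4] T [-0.03  0.01  0.  ] gap 0.0154 ff 40.4
tool delta [-0.0004  0.0003 -0.0009]
turn 0.001
along -0.1117 lat 0.0007 F al/lat 0.6 0.3
```

View pics/i1.png

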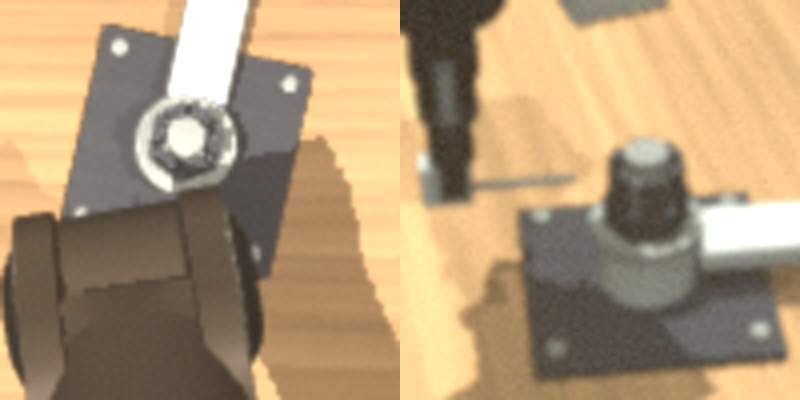

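```bash
python3 -c "
from h import *
p=np.array([.4871,.033]);u=np.array([.9830,-.1835]);v=np.array([.1835,.983])
w=unproj('side',[[270+176.5/4-.4,150+178/4-.4]],.0908)[0];d=w[:2]-p;print(w,d@u,d@v)
# project expected points for e=0: tip, shoulder, block back
for a in (.075,.015,-.015): print(a,proj('side',[[*(p+a*u),.0908]])[0])
im=cv2.imread('pics/i1.png');print(cv2.cvtColor(im,6)[176:184:2,560:592:2])
"
```

```text
[0.55815693 0.01822202 0.0908    ] 0.07256072375971806 -0.0014878080620970707
0.075 [314.70188851 193.61575076]
0.015 [288.98325643 195.72552141]
-0.015 [276.06685264 196.78657318]
[[165 164 165 167 167 168 167 173 183 192 196 198 200 203 206 210]
 [155 156 156 157 159 163 163 171 183 194 197 201 206 211 211 214]
 [152 155 155 156 160 167 170 176 187 197 199 203 207 212 214 216]
 [155 161 162 165 171 178 182 190 198 204 207 209 211 213 216 217]]
```

```bash
python3 -m creep '{"offsets":[[0, 0.0007, -0.0009, 0.001, 0], [0.005, 0, 0, 0, 0], [0.005, 0, 0, 0, 0], [0.005, 0, 0, 0, 0], [0.003, 0, 0, 0, 0], [0, 0, 0, 0, 0], [0, 0, 0, 0, 0]]}' >/dev/null; python3 -c "
from h import *
st();ins()"; python3 -m creep '{"offsets":[[0.002, 0, 0, 0, 0], [0.002, 0, 0, 0, 0], [0.002, 0, 0, 0, 0], [0.001, 0, 0, 0, 0], [0, 0, 0, 0, 0]]}' >/dev/null; python3 -c "
from h import *
st();ins()"
```

```text
t 15.82 p [0.5048 0.0294 0.109 ] yawx -0.1864 tilt [-3.e-04 -0.e+00 -1.e+00] q7 -1.931 F [-0.1 -0.2 -1.3] T [-0.01  0.02 -0.04] gap 0.0152 ff 40.4
along -0.0936 lat 0.0004 F al/lat -0.1 -0.2
t 16.23 p [0.5118 0.0282 0.1092] yawx -0.1863 tilt [ 3.e-04 -0.e+00 -1.e+00] q7 -1.926 F [ 0.6 -0.  -1.1] T [ 0.02  0.03 -0.02] gap 0.0152 ff 40.4
along -0.0865 lat 0.0005 F al/lat 0.6 0.1
```

```bash
python3 -m creep '{"offsets":[[0.001, 0.0004, 0, 0, 0], [0.001, 0, 0, 0, 0], [0, 0, 0, 0, 0], [0, 0, 0, 0, 0]]}' >/dev/null; python3 -c "
from h import *
st();ins()"; python3 -m creep '{"offsets":[[0.001, 0, 0, 0, 0], [0.0005, 0, 0, 0, 0], [0, 0, 0, 0, 0]]}' >/dev/null; python3 -c "
from h import *
st();ins()"
```

```text
t 16.57 p [0.5134 0.0274 0.1092] yawx -0.1862 tilt [ 0. -0. -1.] q7 -1.923 F [-0.4  0.3 -0.5] T [-0.02  0.01  0.07] gap 0.0149 ff 40.4
along -0.0848 lat 0.0001 F al/lat -0.4 0.2
t 16.82 p [0.515  0.0272 0.1092] yawx -0.1862 tilt [ 1.e-04  0.e+00 -1.e+00] q7 -1.922 F [-0.1 -0.4  0.1] T [ 0.    0.03 -0.02] gap 0.0151 ff 40.4
along -0.0831 lat 0.0001 F al/lat -0.0 -0.4
```

Still free, with the tip near the hole mouth. I'll continue in small steps.

```bash
python3 -m creep '{"offsets":[[0.001, 0, 0, 0, 0], [0.0005, 0, 0, 0, 0], [0, 0, 0, 0, 0]]}' >/dev/null; python3 -c "
from h import *
ins()"; python3 -m creep '{"offsets":[[0.001, 0, 0, 0, 0], [0, 0, 0, 0, 0]]}' >/dev/null; python3 -c "
from h import *
ins()";python3 -m creep '{"offsets":[[0.0005, 0, 0, 0, 0], [0, 0, 0, 0, 0]]}' >/dev/null; python3 -c "
from h import *
st();ins()"
```

```text
along -0.0816 lat 0.0001 F al/lat 1.0 0.7
along -0.0806 lat 0.0001 F al/lat 1.5 0.2
t 17.4 p [0.518  0.0266 0.1092] yawx -0.1862 tilt [ 1.e-04 -0.e+00 -1.e+00] q7 -1.92 F [-0.3 -0.  -1.3] T [ 0.01 -0.04 -0.01] gap 0.0153 ff 40.4
along -0.0802 lat 0.0001 F al/lat -0.3 -0.1
```

```bash
python3 -m creep '{"offsets":[[0.001, 0, 0, 0, 0], [0.001, 0, 0, 0, 0], [0, 0, 0, 0, 0]]}' >/dev/null; python3 -c "
from h import *
st();ins()"; python3 -m creep '{"offsets":[[0.001, 0, 0, 0, 0], [0, 0, 0, 0, 0]]}' >/dev/null; python3 -c "
from h import *
st();ins()"
```

```text
t 17.65 p [0.5201 0.0262 0.1092] yawx -0.1862 tilt [ 2.e-04 -1.e-04 -1.e+00] q7 -1.919 F [-0.1  0.4 -1.3] T [ 0.01 -0.02  0.  ] gap 0.0149 ff 40.4
along -0.078 lat 0.0001 F al/lat -0.2 0.3
t 17.82 p [0.521  0.026  0.1092] yawx -0.1862 tilt [ 2.e-04 -0.e+00 -1.e+00] q7 -1.918 F [ 0.3  0.3 -0.2] T [ 0.01 -0.   -0.04] gap 0.0148 ff 40.4
along -0.0771 lat 0.0001 F al/lat 0.3 0.3
```

The tip is inside the hole with no force. I'll push on gently.

```bash
python3 -m creep '{"offsets":[[0.001, 0, 0, 0, 0], [0.001, 0, 0, 0, 0], [0.001, 0, 0, 0, 0], [0, 0, 0, 0, 0]]}' >/dev/null; python3 -c "
from h import *
st();ins()"; python3 -m creep '{"offsets":[[0.001, 0, 0, 0, 0], [0.001, 0, 0, 0, 0], [0.001, 0, 0, 0, 0], [0, 0, 0, 0, 0]]}' >/dev/null; python3 -c "
from h import *
st();ins()"
```

```text
t 18.15 p [0.524  0.0254 0.1092] yawx -0.1862 tilt [ 2.e-04 -0.e+00 -1.e+00] q7 -1.916 F [ 0.7  0.2 -1.1] T [ 0.02  0.04 -0.07] gap 0.0151 ff 40.4
along -0.074 lat 0.0001 F al/lat 0.6 0.3
t 18.48 p [0.5269 0.0249 0.1092] yawx -0.1863 tilt [ 2.e-04 -0.e+00 -1.e+00] q7 -1.914 F [ 1.   0.2 -0.6] T [ 0.05  0.03 -0.02] gap 0.0151 ff 40.4
along -0.071 lat 0.0001 F al/lat 1.0 0.4
```

```bash
python3 -m creep '{"offsets":[[0.001, 0, 0, 0, 0], [0.001, 0, 0, 0, 0], [0.001, 0, 0, 0, 0], [0, 0, 0, 0, 0]]}' >/dev/null; python3 -c "
from h import *
st();ins()"
```

```text
t 18.82 p [0.5299 0.0243 0.1092] yawx -0.1863 tilt [ 2.e-04 -0.e+00 -1.e+00] q7 -1.912 F [-0.6 -0.   0.3] T [-0.02 -0.09 -0.  ] gap 0.0152 ff 40.4
along -0.068 lat 0.0 F al/lat -0.6 -0.1
```

```bash
python3 -m creep '{"offsets":[[0.002, 0, 0, 0, 0], [0.002, 0, 0, 0, 0], [0.002, 0, 0, 0, 0], [0, 0, 0, 0, 0]]}' >/dev/null; python3 -c "
from h import *
st();ins()"; python3 -m creep '{"offsets":[[0.002, 0, 0, 0, 0], [0.002, 0, 0, 0, 0], [0.002, 0, 0, 0, 0], [0, 0, 0, 0, 0]]}' >/dev/null; python3 -c "
from h import *
st();ins()"
```

```text
t 19.15 p [0.5361 0.0232 0.1092] yawx -0.1864 tilt [ 5.e-04 -0.e+00 -1.e+00] q7 -1.908 F [-0.2 -0.2  0.1] T [-0.03 -0.02 -0.03] gap 0.0151 ff 40.4
along -0.0617 lat 0.0 F al/lat -0.1 -0.2
t 19.48 p [0.5419 0.0221 0.1092] yawx -0.1864 tilt [ 4.e-04 -0.e+00 -1.e+00] q7 -1.904 F [-0.   0.5  0. ] T [ 0.02 -0.04  0.02] gap 0.0152 ff 40.4
along -0.0558 lat 0.0 F al/lat -0.1 0.4
```

```bash
python3 -m creep '{"offsets":[[0.002, 0, 0, 0, 0], [0.002, 0, 0, 0, 0], [0.002, 0, 0, 0, 0], [0, 0, 0, 0, 0]]}' >/dev/null; python3 -c "
from h import *
st();ins()"; python3 -m creep '{"offsets":[[0.002, 0, 0, 0, 0], [0.002, 0, 0, 0, 0], [0.001, 0, 0, 0, 0], [0, 0, 0, 0, 0]]}' >/dev/null; python3 -c "
from h import *
st();ins()"
```

```text
t 19.82 p [0.5478 0.021  0.1092] yawx -0.1863 tilt [ 4.e-04 -0.e+00 -1.e+00] q7 -1.9 F [ 0.2  0.8 -0.5] T [ 0.03 -0.03 -0.01] gap 0.0154 ff 40.4
along -0.0498 lat 0.0 F al/lat 0.0 0.9
t 20.15 p [0.5525 0.0201 0.1092] yawx -0.1863 tilt [ 2.e-04 -0.e+00 -1.e+00] q7 -1.897 F [-0.3 -0.2 -0.5] T [0.02 0.01 0.05] gap 0.0153 ff 40.4
along -0.045 lat 0.0 F al/lat -0.2 -0.2
```

```bash
python3 -m creep '{"offsets":[[0.001, 0, 0, 0, 0], [0.001, 0, 0, 0, 0], [0.001, 0, 0, 0, 0], [0.001, 0, 0, 0, 0], [0.001, 0, 0, 0, 0], [0.001, 0, 0, 0, 0], [0, 0, 0, 0, 0]]}' >/dev/null; python3 -c "
from h import *
st();ins()"; python3 -m creep '{"offsets":[[0.001, 0, 0, 0, 0], [0.0005, 0, 0, 0, 0], [0, 0, 0, 0, 0]]}' >/dev/null; python3 -c "
from h import *
ins()"; python3 -m creep '{"offsets":[[0.001, 0, 0, 0, 0], [0, 0, 0, 0, 0]]}' >/dev/null; python3 -c "
from h import *
ins()"
```

```text
t 20.73 p [0.5584 0.019  0.1092] yawx -0.1863 tilt [ 2.e-04 -0.e+00 -1.e+00] q7 -1.893 F [ 0.2  0.3 -1. ] T [-0.02 -0.01  0.03] gap 0.0152 ff 40.4
along -0.039 lat -0.0 F al/lat 0.2 0.3
along -0.0376 lat -0.0 F al/lat 0.9 -0.0
along -0.0366 lat -0.0 F al/lat -0.6 0.2
```

```bash
python3 -m creep '{"offsets":[[0.001, 0, 0, 0, 0], [0, 0, 0, 0, 0]]}' >/dev/null; python3 -c "
from h import *
ins()"; python3 -m creep '{"offsets":[[0.0007, 0, 0, 0, 0], [0, 0, 0, 0, 0]]}' >/dev/null; python3 -c "
from h import *
ins()"; python3 -m creep '{"offsets":[[0.0005, 0, 0, 0, 0], [0, 0, 0, 0, 0]]}' >/dev/null; python3 -c "
from h import *
st();ins()"
```

```text
along -0.0356 lat -0.0 F al/lat 0.3 0.2
along -0.035 lat -0.0 F al/lat -1.0 -0.2
t 21.65 p [0.5628 0.0181 0.1092] yawx -0.1862 tilt [ 1.e-04 -0.e+00 -1.e+00] q7 -1.891 F [ 0.7 -0.  -0.4] T [ 0.03 -0.01 -0.04] gap 0.0152 ff 40.4
along -0.0345 lat 0.0 F al/lat 0.7 0.1
```

```bash
python3 -m creep '{"offsets":[[0.0007, 0, 0, 0, 0], [0, 0, 0, 0, 0]]}' >/dev/null; python3 -c "
from h import *
ins()"; python3 -m creep '{"offsets":[[0.0007, 0, 0, 0, 0], [0, 0, 0, 0, 0]]}' >/dev/null; python3 -c "
from h import *
st();ins()"
```

```text
along -0.0337 lat -0.0 F al/lat -1.0 0.2
t 21.98 p [0.5643 0.0179 0.1092] yawx -0.1862 tilt [ 2.e-04 -0.e+00 -1.e+00] q7 -1.89 F [ 0.7  0.2 -1.3] T [0.02 0.05 0.01] gap 0.015 ff 40.4
along -0.033 lat 0.0 F al/lat 0.6 0.3
```

```bash
python3 -m creep '{"offsets":[[0.0005, 0, 0, 0, 0], [0, 0, 0, 0, 0]]}' >/dev/null; python3 -c "
from h import *
st();ins()"
```

```text
t 22.15 p [0.5647 0.0178 0.1092] yawx -0.1862 tilt [ 1.e-04 -1.e-04 -1.e+00] q7 -1.889 F [-0.2 -0.1 -0.1] T [ 0.03  0.02 -0.04] gap 0.015 ff 40.4
along -0.0326 lat -0.0 F al/lat -0.1 -0.1
```

```bash
python3 - <<'E'
from h import *
s=env.read_camera("side")
cv2.imwrite("pics/i2.png",cv2.convertScaleAbs(cv2.resize(s[160:230,285:385],(800,560),interpolation=2),alpha=1.8))
u=np.array([.9830,-.1835])
for a in(-.022,.022,.033,.038,.043): print(a,(proj("side",[[*(np.array([.5968,.0121])+a*u),.0917]])[0]-[285,160]+.5)*8)
E
```

```text
-0.022 [291.84141966 267.2993817 ]
0.022 [441.63932451 255.04070561]
0.033 [478.94518308 251.9904469 ]
0.038 [495.88233387 250.60595608]
0.043 [512.80671807 249.22272762]
```

View pics/i2.png

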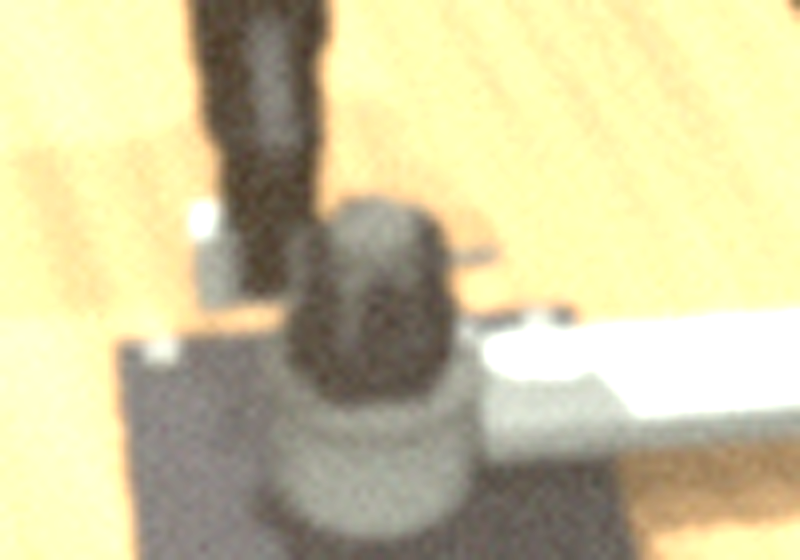

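The side crop shows the tip out past the nut at about (495,252), close to the 38 mm home mark at (496,251). The block is next to the crown, so I'll take a last few small steps to feel for it.

```bash
python3 -m creep '{"offsets":[[0.0005, 0, 0, 0, 0], [0, 0, 0, 0, 0], [0, 0, 0, 0, 0]]}' >/dev/null; python3 -c "
from h import *
ins()"; python3 -m creep '{"offsets":[[0.0005, 0, 0, 0, 0], [0, 0, 0, 0, 0], [0, 0, 0, 0, 0]]}' >/dev/null; python3 -c "
from h import *
st();ins()"
```

```text
along -0.0323 lat -0.0 F al/lat -1.5 1.5
t 22.7 p [0.5651 0.0177 0.1091] yawx -0.1861 tilt [-0.0011 -0.     -1.    ] q7 -1.889 F [-2.8  0.6  0.6] T [0.02 0.73 0.08] gap 0.0152 ff 40.7
along -0.0322 lat -0.0 F al/lat -2.9 0.1
```

```bash
python3 -m creep '{"offsets":[[0.0005, 0, 0, 0, 0], [0, 0, 0, 0, 0], [0, 0, 0, 0, 0]]}' >/dev/null; python3 -c "
from h import *
ins()"
```

```text
along -0.0321 lat -0.0 F al/lat -6.1 0.0
```

Contact is firm and gentle at about 6 N, so the block is home. I'll ease off, let go, and check.

```bash
python3 -m creep '{"offsets":[[-0.0005, 0, 0, 0, 0.0], [0, 0, 0, 0, 0.012], [0, 0, 0, 0, 0.03], [0, 0, 0, 0, 0.05], [0, 0, 0, 0, 0.05], [0, 0, 0, 0, 0.05]]}' 20 >/dev/null; python3 -c "
from h import *
st();ins()"; python3 -m creep '{"offsets":[[0, 0, -0.01, 0, 0.05], [0, 0, -0.02, 0, 0.05], [0, 0, -0.03, 0, 0.05], [0, 0, -0.03, 0, 0.05], [0, 0, -0.03, 0, 0.05], [-0.04, 0, 0, 0, 0.05], [-0.04, 0, 0, 0, 0.05], [-0.04, 0, 0, 0, 0.05], [0, 0, 0, 0, 0.05], [0, 0, 0, 0, 0.05]]}' >/dev/null; python3 - <<'E'
from h import *
st()
s=env.read_camera("side");t=env.read_camera("top")
a=cv2.resize(t[140:220,280:360],(400,400),interpolation=2);b=cv2.resize(s[160:240,285:365],(400,400),interpolation=2)
cv2.imwrite("pics/f1.png",cv2.convertScaleAbs(np.hstack([a,b]),alpha=1.5))
u=np.array([.9830,-.1835])
for a in(-.052,-.022,.022,.033,.038,.043): print(a,[((proj(n,[[*(np.array([.5968,.0121])+a*u),.0917]])[0]-o+.5)*5).round() for n,o in(("top",[280,140]),("side",[285,160]))])
E
```

```text
t 23.45 p [0.5663 0.0175 0.1094] yawx -0.1863 tilt [ 1.3e-03 -1.0e-04 -1.0e+00] q7 -1.889 F [0.4 0.  0.3] T [-0.04  0.01 -0.05] gap 0.0499 ff 0.0
along -0.031 lat 0.0 F al/lat 0.4 0.1
t 24.28 p [0.4463 0.0401 0.2304] yawx -0.185 tilt [ 1.6e-03  1.0e-04 -1.0e+00] q7 -1.964 F [ 1.4 -0.5  0.2] T [ 0.01 -0.07  0.02] gap 0.0503 ff 0.0
-0.052 [array([164., 273.]), array([118., 172.])]
-0.022 [array([176., 216.]), array([182., 167.])]
0.022 [array([194., 133.]), array([276., 159.])]
0.033 [array([198., 112.]), array([299., 157.])]
0.038 [array([200., 103.]), array([310., 157.])]
0.043 [array([202.,  94.]), array([321., 156.])]
```

View pics/f1.png

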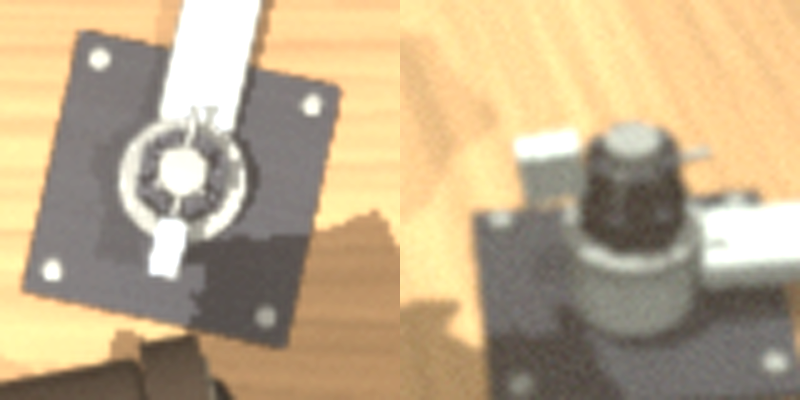

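The top crop shows the block face at the crown around (173,220), with the pin lined up with the hole. The side crop shows the tip at about (308,153) within the right half, roughly 37 mm beyond the axis. The gripper is clear, so I'm handing in.

```bash
python3 -c "
from cell import env
print(env.sign_off())"
```

```text
the job is handed in; nothing more can be done
None
```

I turned the nut to about 1.03 rad by camera (target 1.047), pushed the pin home (about 6 N at the final contact), let go with the gripper clear, and handed the job in at about 24 s; no verdict was returned.

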